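# Put the water tester away in its sleeve

## Task

Pull the pen-shaped water tester out of the small cylinder it stands in and slide it, tip first, into the storage sleeve lying on the bench. Push it fully home, feeling for the stop rather than ramming it (over 40 N would crack the sleeve): the ejector slide inside the sleeve must be driven all the way back, so that only the last few millimetres of the tester show at the mouth. Leave both cylinders, the glass rod in its cylinder, the beaker and the bottle standing where they are.

Things in the scene. Friction and masses are not known exactly. Their poses are not given: they have to be found in the camera images.
- tester: Pen-shaped water tester: round white barrel 20 mm in diameter, 160 mm long, about 60 g, balanced near mid-length. The first 20 mm taper to a flat steel tip 12 mm across; the other end is flat. Origin: centre of the tip's face; z runs from tip to flat end. Starts tip down in cylinder_a, leaning about 14 degrees on the rim in any direction, its top 80 mm standing out
- tester_end (a point): Centre of the tester's flat end (away from the tip), 160 mm from the tip along the axis
- cylinder_a: Loose small clear measuring cylinder with a wide white foot, holding the tester. Outer diameter 40 mm, bore 34 mm, 80 mm high, inner floor 8 mm above the bench, foot 72 mm across and 7.5 mm high; 350 g. Origin: centre of its underside, z up
- cylinder_b: A second cylinder of the same kind and size, holding a thin glass rod; leave it alone. Origin: centre of its underside, z up
- glass_rod: Plain glass stirring rod, 6 mm in diameter and 150 mm long, leaning in cylinder_b, its upper end about 150 mm above the bench; leave it alone. Origin: centre of its lower end, z along the rod
- beaker: Empty beaker, 68 mm across and 85 mm high; leave it alone. Origin: centre of its underside
- bottle: Amber bottle, 56 mm across and 130 mm high; leave it alone. Origin: centre of its underside
- sleeve_mouth (a point): Centre of the mouth of the sleeve's bore, 40 mm above the bench, on the line where the lying tester's axis runs; x points level into the bore, z up. Bore 23 mm wide, 22.5 mm high, its floor 30 mm above the bench. When home, the tester's tip is 152 mm inside the mouth and its flat end stands 8 mm out of it
- sleeve: Storage sleeve: grey plastic block fixed to the bench, 33 mm wide, 57 mm high, bored along x; origin on the bench under the mouth, x into the bore. Closed from the mouth to 172 mm, there with a bench flange 66 mm wide, 6 mm thick. Before the mouth (-x) the bore floor goes on 70 mm as an open cradle with side walls 23 mm apart and only 4 mm high (34 mm above the bench); beyond it bare bench
- ejector (a joint): Black ejector slide in the bore, with a tab showing through a slot in the roof (tab top 63 mm above the bench). 0: its face is 102 mm inside the mouth; 0.050 m: fully back against its stop, face 152 mm inside. It starts anywhere from 0 to 0.03, has no spring, resists being pushed with about 4 N of friction and stays where left
Things that resemble listed ones, but are neither listed nor needed, are in the scene too. There is more than one size of the tester; the job needs the middle-sized.

How it is judged:
By the outcome, as a careful person would: the job done as asked, in the order asked, and still so for the second after the job is handed in, with the robot touching nothing.
It also fails if it takes over 66 s, if anything falls off the work surface, if the arm or the gripper's body presses on something with over 40 N, if the wrist force passes 120 N, or if a joint passes its speed limit or range.

## Robot

A 6-joint arm with a two-finger parallel gripper is mounted at the origin on the work surface. World frame = base frame: x ahead of the robot, y to its left, z up, the work surface at z = 0. Lengths are in m, angles in rad, forces in N, time in s.
With the tool pointing down it reaches from about 0.3 to 0.775 m from the base axis. Payload 14.6 kg.
Tool frame: the origin (TCP) lies at the very end of the fingers, on their centre line; the grasp point (between the pads) lies 19 mm behind it; z points along the fingers, y is the line along which they close (so a half turn about z gives the same grasp; the last joint's range is limited). The gripper opens to 94 mm and grips with 3 to 60 N. Pads are 16 mm wide; open, the fingers measure 119 mm over their backs; the gripper's body (75 mm by 177 mm) begins 78 mm behind the grasp point.
Start: joints at [-1.274, 0.3, 1.521, -0, 1.321, -0.067], TCP at [0.196, -0.514, 0.205] pointing down, gripper open.
Joint ranges: [-3.03, 3.03], [-0.79, 2.21], [0.23, 2.52], [-1.04, 4.18], [0, 3.07], [-2.55, 2.55]. Speed limits (rad/s): [2.22, 2.22, 2.57, 3.14, 3.14, 3.14].

## Interface

Orientations are given as [roll, pitch, yaw] about the fixed x, y, z axes, in that order (R = Rz(yaw) Ry(pitch) Rx(roll)).
In Python, from station import ctrl gives the robot as it stands. The module is installed in compiled form; this text tells all that it offers.
- The arm moves only by the tool step_arm, never from a script. Its argument "deltas" is a list of rows, each an object with "dp": the shift along the tool's x, y, z scaled (see below), a list of three; "twist": the turn about the tool's z scaled (see below). In form: [{"dp": [tx, ty, tz], "twist": twist}, ...]. A call has 1 to 12 rows; each row shifts and turns the commanded pose from where the row before left it, along the tool's axes as they then stand; what a row does not reach is not made up. The controller multiplies each number of a shift by 0.04 m and each number of a turn by 4 degrees. A row lasts 1/10 s, in which the tool goes at most 50 mm and 8.59 degrees, less where a joint would pass 70% of its speed; a pose out of reach is approached as far as the arm can. A call with a number of a shift or a turn outside -1 to 1 is refused whole. A call with a gripper value outside its range is refused whole. "gripper" is the opening, from -1 (shut) to 1 (fully open), set as the call begins (left out, the last holds). The fingers move at their own pace and stop on an object; "squeeze" is the grip in N (left out, the last holds). Time passes only in rows, so rows that do not move let the fingers close. It gives the time, the measured TCP pose, the force, the opening and the grip force at its end, in the units of the state.
- ctrl.get_obs(): the state, without advancing time (a new reading comes with each control period).
- ctrl.camera(name): name is "scene" or "top"; returns (picture, depth): 400x640x3 uint8, red, green, blue; 400x640 float32, m along the optical axis (not along the pixel's ray), 0 where there is no reading.
- ctrl.get_calibration(name): a dict with "fx", "fy", "cx", "cy" (pixels), "world_to_cam" (4x4, takes a point from world to camera coordinates). Camera axes: x right, y down, z forward; pixel columns grow to the right and rows downward; lengths in m; the calibration is good to about 2 mm. A picture is of the moment at which its call begins. get_calibration takes no time and is no camera call.
- ctrl.hand_in(): hands the job in; it is judged then, once.
Trained networks look in the newest picture that a camera, given by its name, has taken for a name from the list of things; names that differ only in an ending like _2 or _b are one class to them, and where a whole thing is asked for, a point or a joint stands for the part that bears it (a point fixed in the world has none). Each returns a list of dicts, best first, with "conf" (0 to 1); they miss things now and then, are a little off and sometimes report something else, mostly with a low value. They report only what shows in the picture. A call takes as long as a camera call. They do not tell look-alikes from the thing itself.
- ctrl.spot_in(camera, label): "rect" ([left, top, right, bottom] as shares, 0 to 1, of the picture: columns of its width, rows of its height, round what is visible of it).
- ctrl.cut_out(camera, label): "pixels" (400x640 bool, what is visible of it) and "rect" ([left, top, right, bottom] as shares, 0 to 1, of the picture: columns of its width, rows of its height, round what is visible of it).
The state is a dict: "time_s": time; "qpos": joint angles; "joint_vel": joint speeds; "tau": joint torques, N m; "ee_pos": TCP position; "eef_rot": TCP orientation; "force": force on the tool from outside, world axes, zero at the start; "moment": the same for the moment, N m; "grip_width": finger opening in m; "grip_force": force on a finger pad.
Only numpy, scipy, OpenCV 4.12 (cv2) and the standard library are available. Lean on these libraries where they do the work, as an engineer would, in place of code of your own. Each camera call takes 0.05 s, during which the arm holds its last target. There are 200 camera calls.

## Working session

There is one attempt and no reset: what is moved stays moved. The work goes in short steps, Python scripts to look and compute and a tool call to move; the robot and the scene stay as the last step left them, time stands still between calls to the robot, and variables do not carry over. Pictures are saved under pics/ and viewed, at most 10 in all, crops included, and the job is handed in when it is done.

Besides the shell and the picture viewer there is one more tool, called after "Call:" as name(argument=value, ...), one argument or row to a line, values as JSON. step_arm: Moves the arm, as the interface text tells. Its arguments: {"type":"object","properties":{"deltas":{"type":"array"},"gripper":{"type":"number"},"squeeze":{"type":"number"}},"required":["deltas"]}

```bash
mkdir -p pics; cat > h.py <<'E'
import numpy as np, cv2
from station import ctrl
def shot(n):
    im,d=ctrl.camera(n); return im,d
def cloud(n,d):
    c=ctrl.get_calibration(n); v,u=np.mgrid[0:400,0:640]
    P=np.stack([(u-c['cx'])/c['fx']*d,(v-c['cy'])/c['fy']*d,d],-1)
    T=np.linalg.inv(np.array(c['world_to_cam'])); return P@T[:3,:3].T+T[:3,3]
def save(f,im): cv2.imwrite('pics/'+f,im[:,:,::-1])
E
python3 - <<'E'
from h import *
import pickle
o=ctrl.get_obs(); print({k:np.round(v,3) for k,v in o.items()})
D={}
for n in ('scene','top'):
    im,d=shot(n); D[n]=(im,d); P=cloud(n,d); save(n+'0.png',im)
    for l in ('tester','cylinder_a','sleeve','ejector','glass_rod','beaker','bottle'):
        for r in ctrl.cut_out(n,l):
            m=r['pixels']&(d>0)
            R=np.array(r['rect'])*[640,400,640,400]
            p=P[m]
            print(n,l,round(r['conf'],2),R.round(),m.sum(),np.round(np.median(p,0),3) if len(p) else '', np.round(np.percentile(p,[2,98],axis=0),3).tolist() if len(p) else '')
pickle.dump(D,open('d0.pkl','wb'))
E
```

```text
{'time_s': np.float64(0.0), 'qpos': array([-1.274,  0.301,  1.522,  0.   ,  1.321, -0.067]), 'joint_vel': array([ 0.001,  0.   ,  0.   ,  0.001,  0.001, -0.001]), 'tau': array([-2.0000e-03, -5.3181e+01, -3.5273e+01,  7.1000e-02,  2.4000e-02,
       -0.0000e+00]), 'ee_pos': array([ 0.196, -0.514,  0.205]), 'eef_rot': array([-3.14 , -0.   ,  0.364]), 'force': array([0.043, 0.606, 0.553]), 'moment': array([ 0.036, -0.016, -0.009]), 'grip_force': np.float64(0.0), 'grip_width': np.float64(0.094)}
scene tester 0.58 [269. 302. 293. 334.] 233 [ 0.501 -0.269  0.012] [[0.452, -0.291, 0.005], [0.541, -0.243, 0.015]]
scene tester 0.55 [346. 266. 365. 298.] 350 [ 0.634 -0.19   0.126] [[0.575, -0.203, -0.002], [0.644, -0.066, 0.166]]
scene cylinder_a 0.94 [383. 206. 410. 242.] 662 [0.609 0.094 0.027] [[0.574, 0.076, 0.001], [0.635, 0.128, 0.079]]
scene cylinder_a 0.64 [345. 286. 377. 327.] 831 [ 0.646 -0.185  0.016] [[0.608, -0.203, 0.002], [0.669, -0.146, 0.079]]
scene sleeve 0.93 [311. 176. 357. 252.] 1529 [0.438 0.05  0.031] [[0.395, -0.056, 0.001], [0.47, 0.177, 0.059]]
scene glass_rod 0.43 [3
[... 514 characters left out ...]
07], [0.538, -0.242, 0.016]]
top cylinder_a 0.84 [272. 145. 295. 167.] 384 [0.597 0.105 0.009] [[0.569, 0.077, 0.001], [0.626, 0.138, 0.081]]
top cylinder_a 0.75 [359. 130. 383. 151.] 354 [ 0.625 -0.162  0.007] [[0.603, -0.201, -0.001], [0.663, -0.137, 0.08]]
top sleeve 0.57 [258. 188. 337. 229.] 1494 [0.421 0.078 0.031] [[0.376, -0.047, -0.0], [0.464, 0.175, 0.062]]
top beaker 0.89 [171. 167. 198. 187.] 474 [0.515 0.41  0.047] [[0.483, 0.365, 0.001], [0.54, 0.427, 0.086]]
top beaker 0.55 [362. 129. 384. 152.] 312 [ 0.624 -0.163  0.008] [[0.604, -0.201, 0.0], [0.661, -0.141, 0.08]]
top bottle 0.71 [438. 161. 460. 185.] 431 [ 0.522 -0.386  0.087] [[0.502, -0.42, 0.006], [0.554, -0.37, 0.131]]
```

```bash
python3 - <<'E'
from h import *
import pickle
D=pickle.load(open('d0.pkl','rb'))
s=cv2.resize(D['scene'][0][120:400,190:470],(560,560),interpolation=3)
t=cv2.resize(D['top'][0][100:300,150:480],(800,485),interpolation=3)
save('a_scene.png',s); save('a_top.png',t)
E
```

```text
(no output)
```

View pics/a_scene.png

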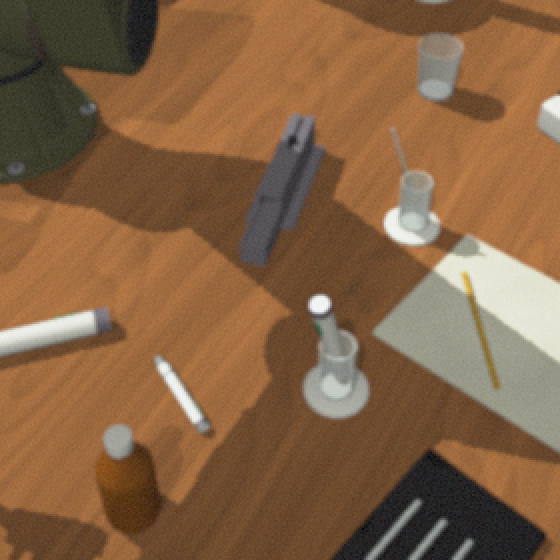

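View pics/a_top.png

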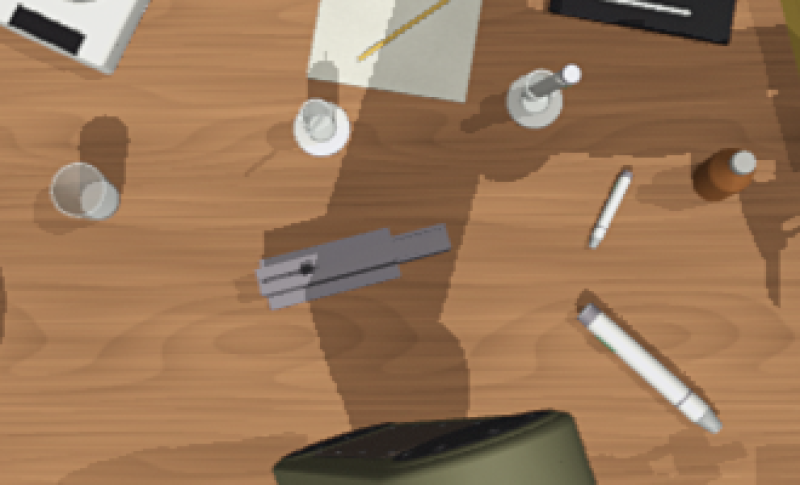

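The scene crop shows three testers. The large one lies at about (50,335) in the scene crop and (650,370) in the top crop. The small one lies at (182,392) and (610,210). The third stands in a clear cylinder at (320,305) and (570,75); it is the middle-sized one, in cylinder_a, so it fits the description. The sleeve's cradle end points to the right in the top crop (450,235), with its flange at the left.

```bash
python3 - <<'E'
from h import *
import pickle
D=pickle.load(open('d0.pkl','rb'))
np.set_printoptions(suppress=True,precision=4)
A=[];
for n in ('scene','top'):
    im,d=D[n]; P=cloud(n,d); ok=d>0
    c=ctrl.get_calibration(n); T=np.linalg.inv(c['world_to_cam']); print(n,'cam',T[:3,3],c['fx'])
    x,y,z=P[...,0],P[...,1],P[...,2]
    m=ok&(abs(x-.63)<.07)&(abs(y+.17)<.07)&(z>.09)&(z<.2)
    q=P[m]; print('tester',len(q),q.mean(0),q.max(0))
    for a in np.arange(.09,.18,.01):
        s=q[(q[:,2]>=a)&(q[:,2]<a+.01)]
        if len(s): print(round(a,2),len(s),s.mean(0))
    top=q[q[:,2]>q[:,2].max()-.012]
    # foot
    m=ok&(abs(x-.63)<.08)&(abs(y+.17)<.08)&(z>.004)&(z<.012); f=P[m]
    (cx,cy),r=cv2.minEnclosingCircle(f[:,:2].astype(np.float32)); print('foot',cx,cy,r)
    m=ok&(abs(x-.63)<.08)&(abs(y+.17)<.08)&(z>.074)&(z<.086); f=P[m]
    if len(f)>3: print('rim',f.mean(0),np.ptp(f,axis=0))
    for lo,hi in ((.052,.061),(.025,.0365),(.003,.01)):
        m=ok&(x>.34)&(x<.52)&(y>-.1)&(y<.22)&(z>lo)&(z<hi); f=P[m]
        r=cv2.minAreaRect(f[:,:2].astype(np.float32)); print('sleeve',lo,len(f),np.median(f[:,2]),r); print(cv2.boxPoints(r))
    m=ok&(x>.34)&(x<.52)&(y>-.1)&(y<.22)&(z>.0605)&(z<.07); print('tab',P[m].mean(0),m.sum())
im=D['top'][0]; s=np.hstack([cv2.resize(im[115:165,345:400],(400,364),interpolation=3),cv2.resize(im[180:235,255:340],(400,259),interpolation=3)[:259]] if 0 else [cv2.resize(im[115:165,345:400],(400,364),interpolation=3),cv2.copyMakeBorder(cv2.resize(im[180:235,255:340],(400,259),interpolation=3),0,105,0,0,cv2.BORDER_CONSTANT)])
save('crop1.png',s)
E
```

```text
scene cam [ 0.9011 -0.7252  0.866 ] 462.56772966787764
tester 267 [ 0.6326 -0.1929  0.1374] [ 0.6436 -0.1751  0.1678]
0.09 23 [ 0.6375 -0.1855  0.0954]
0.1 25 [ 0.6376 -0.1862  0.1048]
0.11 24 [ 0.6365 -0.1892  0.1144]
0.12 29 [ 0.6345 -0.1914  0.1243]
0.13 33 [ 0.6331 -0.1944  0.1354]
0.14 25 [ 0.6336 -0.1951  0.1447]
0.15 29 [ 0.6322 -0.1994  0.1551]
0.16 79 [ 0.6274 -0.1952  0.1636]
foot 0.6390928030014038 -0.19410987198352814 0.06682294607162476
rim [ 0.6415 -0.1759  0.0786] [0.0383 0.0399 0.0118]
sleeve 0.052 501 0.05625913928013604 ((0.419850617647171, 0.09505530446767807), (0.03460826352238655, 0.173859104514122), 14.022326469421387)
[[0.382  0.1752]
 [0.4241 0.0065]
 [0.4577 0.0149]
 [0.4156 0.1836]]
sleeve 0.025 396 0.030031769042383305 ((0.42779722809791565, 0.06326598674058914), (0.03438737615942955, 0.2482195943593979), 14.200847625732422)
[[ 0.3807  0.1794]
 [ 0.4416 -0.0613]
 [ 0.4749 -0.0528]
 [ 0.414   0.1878]]
sleeve 0.003 392 0.005075603531232931 ((0.429757297039032, 0.05973191559314728), (0.31886017322540283, 0.17203746736049652), 89.40353393554688)
[[ 0.3421 -0.09
[... 584 characters left out ...]
4 0.0114]
sleeve 0.052 537 0.05644664493130569 ((0.41900670528411865, 0.09631907194852829), (0.033308982849121094, 0.17102497816085815), 14.206878662109375)
[[0.3819 0.1751]
 [0.4238 0.0093]
 [0.4561 0.0175]
 [0.4142 0.1833]]
sleeve 0.025 292 0.030663699757150997 ((0.42802780866622925, 0.05880846083164215), (0.033118948340415955, 0.234721377491951), 14.55118179321289)
[[ 0.3825  0.1682]
 [ 0.4415 -0.0589]
 [ 0.4735 -0.0506]
 [ 0.4146  0.1766]]
sleeve 0.003 728 0.004794016322610339 ((0.4301557242870331, 0.05951981991529465), (0.1781870722770691, 0.31870904564857483), 0.12152791768312454)
[[ 0.3407  0.2187]
 [ 0.3414 -0.1   ]
 [ 0.5196 -0.0996]
 [ 0.5189  0.2191]]
tab [0.4189 0.0971 0.0622] 54
```

View pics/crop1.png

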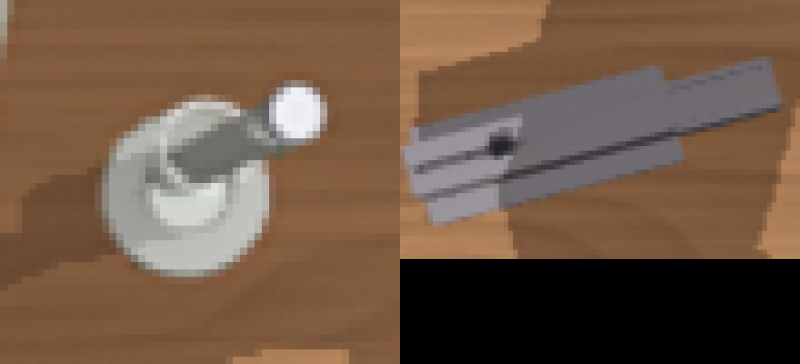

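The crop confirms it: the middle-sized tester stands in cylinder_a with its white flat end at crop (297,110). It leans toward about -116° in the world. The sleeve bore points toward about 104°, with its mouth near (0.440, 0.012). First I turn the tool to a yaw of about 64°, then move over the tester.

Call:
step_arm(
  deltas=[
    {"dp": [0, 0, 0], "twist": -1},
    {"dp": [0, 0, 0], "twist": -1},
    {"dp": [0, 0, 0], "twist": -1},
    {"dp": [0, 0, 0], "twist": -1},
    {"dp": [0, 0, 0], "twist": -1},
    {"dp": [0, 0, 0], "twist": -1},
    {"dp": [0, 0, 0], "twist": -1},
    {"dp": [0, 0, 0], "twist": -1},
    {"dp": [0, 0, 0], "twist": -1},
    {"dp": [0, 0, 0], "twist": -1},
    {"dp": [0, 0, 0], "twist": -0.8},
  ],
  gripper=0.2,
)

```text
time_s: 1.9
ee_pos: [0.1957, -0.514, 0.2054]
eef_rot: [3.142, -0.0, 1.121]
force: [0.4, 0.6, -0.0]
grip_width: 0.0563
grip_force: 0.0
```

Call:
step_arm(
  deltas=[
    {"dp": [0.9, 0.45, 0], "twist": 0},
    {"dp": [0.9, 0.45, 0], "twist": 0},
    {"dp": [0.9, 0.45, 0], "twist": 0},
    {"dp": [0.9, 0.45, 0], "twist": 0},
    {"dp": [0.9, 0.45, 0], "twist": 0},
    {"dp": [0.9, 0.45, 0], "twist": 0},
    {"dp": [0.9, 0.45, 0], "twist": 0},
    {"dp": [0.9, 0.45, 0], "twist": 0},
    {"dp": [0.9, 0.45, 0], "twist": 0},
    {"dp": [0.9, 0.45, 0], "twist": 0},
    {"dp": [0.9, 0.45, 0], "twist": 0},
    {"dp": [0.9, 0.45, 0], "twist": 0},
  ],
)

```text
time_s: 3.1
ee_pos: [0.5802, -0.2189, 0.2055]
eef_rot: [3.141, 0.0, 1.118]
force: [0.6, -0.7, 0.2]
grip_width: 0.0563
grip_force: 0.0
```

Call:
step_arm(
  deltas=[
    {"dp": [0.64, 0.39, 0], "twist": 0},
    {"dp": [0.64, 0.39, 0], "twist": 0},
    {"dp": [0, 0, 0], "twist": 0},
    {"dp": [0, 0, 0], "twist": 0},
  ],
)

```text
time_s: 3.5
ee_pos: [0.6294, -0.1875, 0.2049]
eef_rot: [-3.141, 0.0, 1.119]
force: [-0.5, -0.9, -0.1]
grip_width: 0.0563
grip_force: 0.0
```

Call:
step_arm(
  deltas=[
    {"dp": [0.04, 0.02, 0.47], "twist": 0},
    {"dp": [0, 0, 0.47], "twist": 0},
    {"dp": [0, 0, 0.47], "twist": 0},
    {"dp": [0, 0, 0.47], "twist": 0},
    {"dp": [0, 0, 0.47], "twist": 0},
    {"dp": [0, 0, 0], "twist": 0},
    {"dp": [0, 0, 0], "twist": 0},
  ],
)

```text
time_s: 4.2
ee_pos: [0.6306, -0.1873, 0.1122]
eef_rot: [3.141, 0.0, 1.117]
force: [-0.2, 0.8, 0.8]
grip_width: 0.0566
grip_force: 0.0
```

```bash
python3 - <<'E'
from h import *
import pickle
D={}
for n in ('scene','top'):
    im,d=shot(n); D[n]=(im,d)
pickle.dump(D,open('d1.pkl','wb'))
a=cv2.resize(D['scene'][0][235:335,310:410],(400,400),interpolation=3)
b=cv2.resize(D['top'][0][95:195,325:425],(400,400),interpolation=3)
save('b.png',np.hstack([a,b]))
E
```

```text
(no output)
```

View pics/b.png

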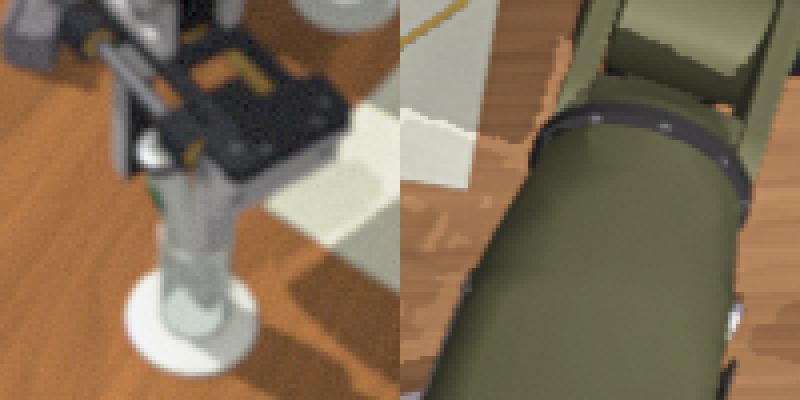

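The left crop shows the tester (150,155) between the two fingers, and the cylinder has not moved. The arm hides the tester in the top view. Now I close the gripper.

Call:
step_arm(
  deltas=[
    {"dp": [0, 0, 0], "twist": 0},
    {"dp": [0, 0, 0], "twist": 0},
    {"dp": [0, 0, 0], "twist": 0},
    {"dp": [0, 0, 0], "twist": 0},
    {"dp": [0, 0, 0], "twist": 0},
    {"dp": [0, 0, 0], "twist": 0},
    {"dp": [0, 0, 0], "twist": 0},
  ],
  gripper=-1,
  squeeze=20,
)

```text
time_s: 5.0
ee_pos: [0.6309, -0.1866, 0.1114]
eef_rot: [-3.142, -0.0, 1.118]
force: [-0.5, 0.2, 0.7]
grip_width: 0.0196
grip_force: 20.0
```

Call:
step_arm(
  deltas=[
    {"dp": [-0.04, 0, -0.3], "twist": 0},
    {"dp": [-0.05, 0, -0.4], "twist": 0},
    {"dp": [-0.05, 0, -0.4], "twist": 0},
    {"dp": [-0.05, 0, -0.4], "twist": 0},
    {"dp": [-0.05, 0, -0.4], "twist": 0},
    {"dp": [-0.05, 0, -0.5], "twist": 0},
    {"dp": [-0.05, 0, -0.5], "twist": 0},
    {"dp": [0, 0, -0.4], "twist": 0},
    {"dp": [0, 0, 0], "twist": 0},
  ],
)

```text
time_s: 5.9
ee_pos: [0.6255, -0.1994, 0.2474]
eef_rot: [3.136, -0.0, 1.118]
force: [0.2, 0.5, 0.3]
grip_width: 0.02
grip_force: 20.0
```

```bash
python3 - <<'E'
from h import *
im,d=shot('scene'); P=cloud('scene',d); o=ctrl.get_obs(); e=o['ee_pos']; print(e,o['grip_width'])
for l in ('tester','cylinder_a'):
    for r in ctrl.cut_out('scene',l): print(l,r['conf'],(np.array(r['rect'])*[640,400,640,400]).round(), np.round(np.median(P[r['pixels']&(d>0)],0),3))
m=(d>0)&(abs(P[...,0]-e[0])<.06)&(abs(P[...,1]-e[1])<.06)&(P[...,2]<e[2]-.01)&(P[...,2]>.09); q=P[m]
for a in np.arange(.09,e[2],.015):
    s=q[(q[:,2]>=a)&(q[:,2]<a+.015)]
    if len(s): print(round(a,3),len(s),s.mean(0).round(4))
save('c.png',cv2.resize(im[180:340,270:430],(560,560),interpolation=3))
E
```

```text
[ 0.62515949 -0.1991427   0.2453186 ] 0.01945897634011234
tester 0.85 [149. 273. 248. 305.] [ 0.296 -0.309  0.022]
tester 0.73 [310. 200. 341. 254.] [0.448 0.012 0.029]
tester 0.7 [338. 219. 367. 278.] [ 0.633 -0.198  0.222]
tester 0.68 [399. 136. 422. 170.] [0.514 0.379 0.059]
tester 0.58 [266. 301. 295. 338.] [ 0.497 -0.266  0.011]
tester 0.3 [240. 332. 274. 389.] [ 0.541 -0.409  0.08 ]
cylinder_a 0.77 [386. 210. 409. 243.] [0.613 0.093 0.015]
cylinder_a 0.67 [342. 286. 378. 328.] [ 0.642 -0.183  0.026]
0.135 6 [ 0.6417 -0.1795  0.1479]
0.15 26 [ 0.6417 -0.1826  0.158 ]
0.165 43 [ 0.6412 -0.1853  0.1721]
0.18 51 [ 0.6393 -0.1892  0.1877]
0.195 48 [ 0.6374 -0.193   0.2031]
0.21 47 [ 0.6358 -0.196   0.2175]
0.225 37 [ 0.635  -0.1979  0.2299]
```

View pics/c.png

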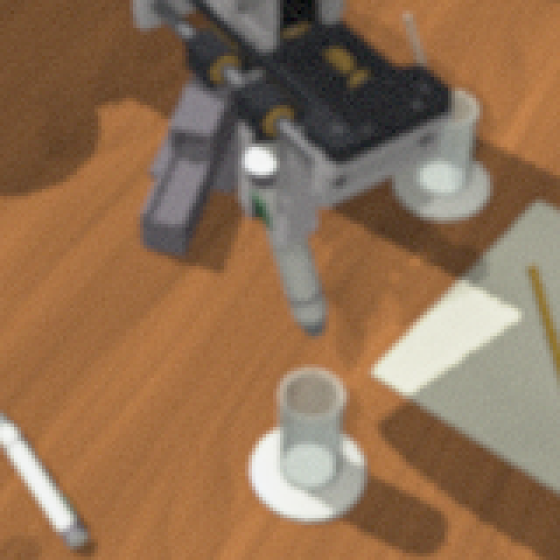

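The tester is out, its tip at crop (315,325), and it still leans as it did. Cylinder_a stands at (308,440) and is undisturbed. Next I turn the lean in line with the sleeve and go above the cradle.

Call:
step_arm(
  deltas=[
    {"dp": [0, 0, 0], "twist": -1},
    {"dp": [0, 0, 0], "twist": -1},
    {"dp": [0, 0, 0], "twist": -1},
    {"dp": [0, 0, 0], "twist": -1},
    {"dp": [0, 0, 0], "twist": -1},
    {"dp": [0, 0, 0], "twist": -1},
    {"dp": [0, 0, 0], "twist": -1},
    {"dp": [0, 0, 0], "twist": -1},
    {"dp": [0, 0, 0], "twist": -1},
    {"dp": [0, 0, 0], "twist": -1},
    {"dp": [0, 0, 0], "twist": 0},
  ],
)

```text
time_s: 7.15
ee_pos: [0.6247, -0.1988, 0.2425]
eef_rot: [-3.14, -0.001, 1.817]
force: [0.4, 0.6, -1.4]
grip_width: 0.0197
grip_force: 20.0
```

Call:
step_arm(
  deltas=[
    {"dp": [0.6, -0.4, 0], "twist": 0},
    {"dp": [0.6, -0.4, 0], "twist": 0},
    {"dp": [0.6, -0.4, 0], "twist": 0},
    {"dp": [0.6, -0.4, 0], "twist": 0},
    {"dp": [0.6, -0.4, 0], "twist": 0},
    {"dp": [0.6, -0.4, 0], "twist": 0},
    {"dp": [0.6, -0.4, 0], "twist": 0},
    {"dp": [0.6, -0.4, 0], "twist": 0},
    {"dp": [0, 0, 0], "twist": 0},
    {"dp": [0, 0, 0], "twist": 0},
  ],
)

```text
time_s: 8.15
ee_pos: [0.4541, -0.0436, 0.2435]
eef_rot: [3.141, 0.0, 1.815]
force: [0.1, 0.9, -1.4]
grip_width: 0.0195
grip_force: 20.0
```

Call:
step_arm(
  deltas=[
    {"dp": [0, 0, 0.5], "twist": 0},
    {"dp": [0, 0, 0.5], "twist": 0},
    {"dp": [0, 0, 0.5], "twist": 0},
    {"dp": [0, 0, 0.5], "twist": 0},
    {"dp": [0, 0, 0.2], "twist": 0},
    {"dp": [0, 0, 0], "twist": 0},
    {"dp": [0, 0, 0], "twist": 0},
  ],
)

```text
time_s: 8.85
ee_pos: [0.4547, -0.0439, 0.1561]
eef_rot: [3.141, 0.0, 1.815]
force: [-0.1, -0.1, 0.6]
grip_width: 0.0195
grip_force: 20.0
```

```bash
python3 - <<'E'
from h import *
im,d=shot('scene'); P=cloud('scene',d); o=ctrl.get_obs(); e=o['ee_pos']; print(e,o['force'])
M=np.array([.4403,.0123]);u=np.array([-.2436,.9699]);w=np.array([.9699,.2436])
S=np.stack([(P[...,:2]-M)@u,(P[...,:2]-M)@w,P[...,2]],-1)
m=(d>0)&(S[...,0]>-.09)&(S[...,0]<.03)&(abs(S[...,1])<.03)&(S[...,2]<e[2])&(S[...,2]>.036); q=S[m]
for a in np.arange(.036,e[2],.01):
    s=q[(q[:,2]>=a)&(q[:,2]<a+.01)]
    if len(s): print(round(a,3),len(s),s.mean(0).round(4),s.min(0).round(4))
save('d.png',cv2.resize(im[160:300,270:410],(560,560),interpolation=3))
E
```

```text
[ 0.45469612 -0.0438814   0.15628219] [-0.12606615 -0.37733602 -0.34361744]
0.036 22 [-0.0043  0.0131  0.0398] [-0.0717 -0.0137  0.036 ]
0.046 49 [0.0092 0.0077 0.0537] [-0.0369 -0.0097  0.0468]
0.056 52 [0.0089 0.0036 0.0578] [-0.0417 -0.0116  0.056 ]
0.066 14 [-0.04   0.005  0.071] [-0.0445 -0.0052  0.0668]
0.076 19 [-0.0434  0.0033  0.0809] [-0.0482 -0.0072  0.0763]
0.086 18 [-0.0466  0.004   0.0908] [-0.051 -0.005  0.086]
0.096 20 [-0.0476  0.0042  0.1006] [-0.0538 -0.0073  0.0963]
0.106 19 [-0.0511  0.0043  0.1106] [-0.055  -0.0063  0.1062]
0.116 22 [-0.0536  0.0034  0.1207] [-0.0581 -0.0051  0.116 ]
0.126 23 [-0.0555  0.0041  0.1313] [-0.06   -0.0067  0.1266]
0.136 17 [-0.058   0.0038  0.1407] [-0.0623 -0.0052  0.1364]
0.146 19 [-0.062   0.0012  0.1507] [-0.0674 -0.0121  0.1464]
```

View pics/d.png

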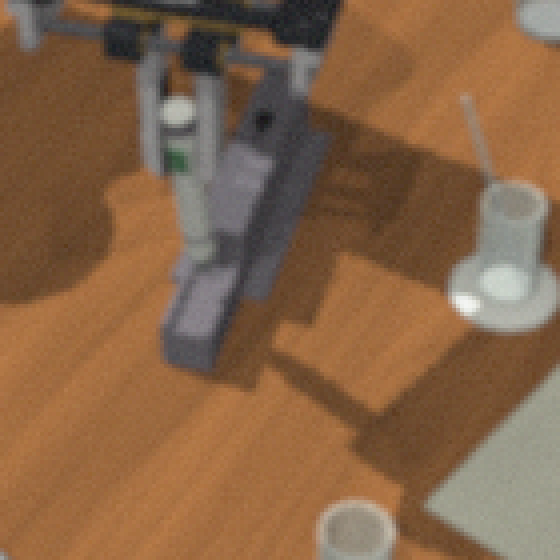

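The tester is above the cradle with its tip at crop (205,250), leaning away from the mouth as wanted. I lower it to contact with a light grip.

Call:
step_arm(
  deltas=[
    {"dp": [0, 0, 0.2], "twist": 0},
    {"dp": [0, 0, 0.2], "twist": 0},
    {"dp": [0, 0, 0.06], "twist": 0},
    {"dp": [0, 0, 0.06], "twist": 0},
    {"dp": [0, 0, 0.04], "twist": 0},
    {"dp": [0, 0, 0], "twist": 0},
  ],
  squeeze=8,
)

```text
time_s: 9.5
ee_pos: [0.4543, -0.0437, 0.1332]
eef_rot: [3.141, 0.0, 1.816]
force: [-1.0, -0.7, 1.5]
grip_width: 0.0199
grip_force: 8.0
```

Call:
step_arm(
  deltas=[
    {"dp": [0, 0, 0.05], "twist": 0},
    {"dp": [-0.15, 0, 0.05], "twist": 0},
    {"dp": [-0.15, 0, 0.05], "twist": 0},
    {"dp": [-0.3, 0, 0.11], "twist": 0},
    {"dp": [-0.28, 0, 0.14], "twist": 0},
    {"dp": [0, 0, 0], "twist": 0},
  ],
)

```text
time_s: 10.1
ee_pos: [0.4629, -0.0792, 0.1163]
eef_rot: [-3.141, 0.0, 1.814]
force: [-0.4, -1.1, 1.7]
grip_width: 0.0196
grip_force: 8.0
```

```bash
cat > tilt.py <<'E'
from h import *
im,d=shot('scene'); P=cloud('scene',d); o=ctrl.get_obs(); e=o['ee_pos']
M=np.array([.4403,.0123]);u=np.array([-.2436,.9699]);w=np.array([.9699,.2436])
S=np.stack([(P[...,:2]-M)@u,(P[...,:2]-M)@w,P[...,2]],-1)
print('tcp',((e[:2]-M)@u).round(4),((e[:2]-M)@w).round(4),e[2].round(4),o['force'].round(1),o['grip_width'].round(4))
m=(d>0)&(S[...,0]>-.25)&(S[...,0]<-.005)&(abs(S[...,1])<.014)&(S[...,2]>.042)&(S[...,2]<e[2]+.02); q=S[m]
for a in np.arange(-.25,0,.01):
    s=q[(q[:,0]>=a)&(q[:,0]<a+.01)]
    if len(s)>2: print(round(a,3),len(s),s.mean(0).round(4))
E
python3 tilt.py
```

```text
Traceback (most recent call last):
  File "tilt.py", line 5, in <module>
    print('tcp',((e[:2]-M)@u).round(4),((e[:2]-M)@w).round(4),e[2].round(4),o['force'].round(1),o['grip_width'].round(4))
                                                                                                ^^^^^^^^^^^^^^^^^^^^^
AttributeError: 'float' object has no attribute 'round'
```

```bash
sed -i "s/,o\['grip_width'\].round(4))/,o['grip_width'])/" tilt.py; python3 tilt.py
```

```text
tcp -0.0931 -0.0004 0.1167 [ 0.1 -0.5 -0.7] 0.019482211069075037
-0.11 30 [-0.1026 -0.0022  0.1273]
-0.1 19 [-0.0968 -0.003   0.1247]
-0.09 6 [-0.0859  0.0008  0.1071]
-0.08 4 [-0.0735  0.0029  0.0875]
-0.07 15 [-0.0644  0.0042  0.0765]
-0.06 20 [-0.0547  0.0058  0.0642]
-0.05 11 [-0.0458  0.0075  0.0525]
```

The tester pivots as intended: it is now at about 35° with the tip at about -25 mm. I continue the arc.

Call:
step_arm(
  deltas=[
    {"dp": [-0.26, 0, 0.18], "twist": 0},
    {"dp": [-0.24, 0, 0.21], "twist": 0},
    {"dp": [-0.21, 0, 0.23], "twist": 0},
    {"dp": [-0.19, 0, 0.25], "twist": 0},
    {"dp": [-0.16, 0, 0.28], "twist": 0},
    {"dp": [-0.13, 0, 0.29], "twist": 0},
    {"dp": [-0.09, 0, 0.3], "twist": 0},
    {"dp": [0, 0, 0], "twist": 0},
  ],
)

```text
time_s: 11.0
ee_pos: [0.4743, -0.1275, 0.0455]
eef_rot: [-3.139, -0.002, 1.816]
force: [0.2, 1.1, -0.4]
grip_width: 0.0195
grip_force: 8.0
```

```bash
python3 tilt.py
```

```text
tcp -0.1438 -0.0007 0.0465 [-0.2  0.2 -1. ] 0.019708139923083314
-0.16 13 [-0.1526  0.0111  0.0554]
-0.1 5 [-0.0941  0.0086  0.0571]
-0.09 5 [-0.0863  0.0081  0.0554]
-0.07 4 [-0.0635  0.0064  0.0516]
-0.06 8 [-0.0547  0.0074  0.0478]
-0.05 3 [-0.0483  0.0085  0.046 ]
```

Call:
step_arm(
  deltas=[
    {"dp": [-0.06, 0, 0.25], "twist": 0},
    {"dp": [-0.02, 0, 0.2], "twist": 0},
    {"dp": [0, 0, 0.12], "twist": 0},
    {"dp": [0, 0, 0.03], "twist": 0},
    {"dp": [0, 0, 0], "twist": 0},
  ],
)

```text
time_s: 11.55
ee_pos: [0.4758, -0.1305, 0.0233]
eef_rot: [-3.141, -0.0, 1.816]
force: [0.8, 0.9, -0.0]
grip_width: 0.0195
grip_force: 8.0
```

```bash
python3 tilt.py; sed -i 's/>.042)/>.036)/' tilt.py; python3 - <<'E'
from h import *
a,d=shot('scene');b,d=shot('top')
save('e.png',np.hstack([cv2.resize(a[180:300,260:380],(400,400),interpolation=3),cv2.resize(b[160:260,270:370],(400,400),interpolation=3)]))
E
```

```text
tcp -0.1472 -0.0003 0.0235 [ 0.5  0.4 -0.7] 0.019231248927977476
-0.19 6 [-0.1845  0.0005  0.0428]
```

View pics/e.png

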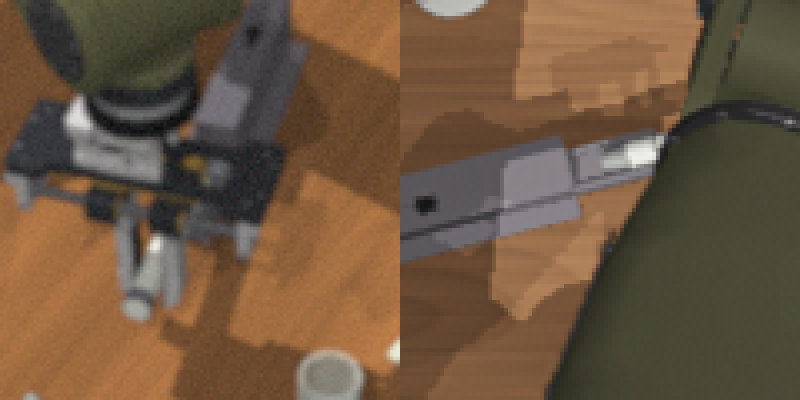

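The tester lies along the cradle: the top view shows its tip at crop (610,155) pointing at the mouth, and the left view shows its end at (140,300). I slide it in a first stretch.

Call:
step_arm(
  deltas=[
    {"dp": [0.1, 0, 0], "twist": 0},
    {"dp": [0.2, 0, 0], "twist": 0},
    {"dp": [0.2, 0, 0], "twist": 0},
    {"dp": [0.2, 0, 0], "twist": 0},
    {"dp": [0.2, 0, 0], "twist": 0},
    {"dp": [0, 0, 0], "twist": 0},
  ],
  squeeze=10,
)

```text
time_s: 12.3
ee_pos: [0.4669, -0.0946, 0.0235]
eef_rot: [-3.141, -0.0, 1.817]
force: [-0.2, 1.5, 0.8]
grip_width: 0.0194
grip_force: 10.0
```

Call:
step_arm(
  deltas=[
    {"dp": [0.15, 0, 0], "twist": 0},
    {"dp": [0.15, 0, 0], "twist": 0},
    {"dp": [0.15, 0, 0], "twist": 0},
    {"dp": [0.15, 0, 0], "twist": 0},
    {"dp": [0, 0, 0], "twist": 0},
  ],
)

```text
time_s: 12.8
ee_pos: [0.4611, -0.0717, 0.0234]
eef_rot: [-3.141, -0.0, 1.817]
force: [-0.1, -0.2, -0.0]
grip_width: 0.0197
grip_force: 10.0
```

```bash
cat > top.py <<'E'
from h import *
im,d=shot('top'); P=cloud('top',d); o=ctrl.get_obs(); e=o['ee_pos']
M=np.array([.4403,.0123]);u=np.array([-.2436,.9699]);w=np.array([.9699,.2436])
S=np.stack([(P[...,:2]-M)@u,(P[...,:2]-M)@w,P[...,2]],-1)
print('tcp',((e[:2]-M)@u).round(4),((e[:2]-M)@w).round(4),e[2].round(4),o['force'].round(1),o['grip_width'])
m=(d>0)&(S[...,0]>-.25)&(S[...,0]<-.003)&(abs(S[...,1])<.014)&(S[...,2]>.037)&(S[...,2]<.06); q=S[m]
for a in np.arange(-.25,0,.01):
    s=q[(q[:,0]>=a)&(q[:,0]<a+.01)]
    if len(s)>2: print(round(a,3),len(s),s.mean(0).round(4),s[:,2].max().round(4))
t=S[(d>0)&(S[...,2]>.0605)&(S[...,2]<.07)&(abs(S[...,1])<.02)&(S[...,0]>.05)&(S[...,0]<.2)]; print('tab',len(t),t.mean(0),t.min(0),t.max(0))
E
python3 top.py; python3 tilt.py
```

```text
tcp -0.0869 -0.0002 0.0235 [-0.2 -0.1 -0.2] 0.01977144455495915
-0.01 5 [-0.0059  0.0058  0.05  ] 0.0521
tab 36 [ 0.11081119 -0.00171692  0.0624816 ] [ 0.05400435 -0.01548303  0.06051371] [0.16579551 0.01544112 0.06590267]
tcp -0.0871 -0.0002 0.0235 [-0.3  0.1 -0.7] 0.019915306457834566
-0.13 7 [-0.1236  0.0006  0.0405]
-0.1 4 [-0.0958  0.0053  0.0386]
```

Call:
step_arm(
  deltas=[
    {"dp": [0, 0, 0], "twist": 0},
    {"dp": [0, 0, 0], "twist": 0},
    {"dp": [0, 0, 0], "twist": 0},
    {"dp": [0, 0, 0], "twist": 0},
    {"dp": [-0.25, 0, -0.15], "twist": 0},
    {"dp": [-0.25, 0, -0.2], "twist": 0},
    {"dp": [0, 0, 0], "twist": 0},
    {"dp": [0, 0, 0], "twist": 0},
  ],
  gripper=-0.2,
)

```text
time_s: 13.7
ee_pos: [0.4664, -0.0923, 0.0377]
eef_rot: [3.141, 0.0, 1.815]
force: [-0.6, 1.3, -0.7]
grip_width: 0.0374
grip_force: 0.0
```

Call:
step_arm(
  deltas=[
    {"dp": [0, 0, 0], "twist": 0},
    {"dp": [0, 0, 0], "twist": 0},
    {"dp": [0, 0, 0], "twist": 0},
    {"dp": [0, 0, 0], "twist": 0},
    {"dp": [0, 0, 0], "twist": 0},
    {"dp": [0, 0, 0], "twist": 0},
  ],
  gripper=-1,
  squeeze=15,
)

```text
time_s: 14.3
ee_pos: [0.4661, -0.0917, 0.0374]
eef_rot: [-3.141, -0.0, 1.816]
force: [-0.3, -0.1, -0.7]
grip_width: 0.0194
grip_force: 15.0
```

```bash
python3 tilt.py
```

```text
tcp -0.1072 -0.0002 0.0374 [ 0.   0.6 -1.1] 0.01973643144494793
-0.13 41 [-1.239e-01  1.000e-04  4.450e-02]
-0.12 46 [-0.1151 -0.0003  0.0475]
-0.11 23 [-0.1048 -0.0028  0.0491]
-0.1 10 [-0.096  -0.0031  0.049 ]
-0.09 8 [-0.0855 -0.0044  0.0478]
-0.08 4 [-0.0749 -0.0063  0.0469]
-0.06 7 [-0.0531  0.0089  0.0444]
-0.05 8 [-0.0455  0.0085  0.0462]
-0.03 4 [-0.023   0.0081  0.0461]
-0.02 7 [-0.0137  0.0089  0.0425]
```

Call:
step_arm(
  deltas=[
    {"dp": [0.15, 0, 0], "twist": 0},
    {"dp": [0.2, 0, 0], "twist": 0},
    {"dp": [0.2, 0, 0], "twist": 0},
    {"dp": [0.2, 0, 0], "twist": 0},
    {"dp": [0.2, 0, 0], "twist": 0},
    {"dp": [0.2, 0, 0], "twist": 0},
    {"dp": [0, 0, 0], "twist": 0},
  ],
)

```text
time_s: 15.05
ee_pos: [0.4548, -0.0462, 0.0375]
eef_rot: [-3.141, -0.0, 1.817]
force: [-0.4, 0.2, 0.3]
grip_width: 0.0196
grip_force: 15.0
```

Call:
step_arm(
  deltas=[
    {"dp": [0.15, 0, 0], "twist": 0},
    {"dp": [0.15, 0, 0], "twist": 0},
    {"dp": [0.15, 0, 0], "twist": 0},
    {"dp": [0.15, 0, 0], "twist": 0},
    {"dp": [0.15, 0, 0], "twist": 0},
    {"dp": [0.15, 0, 0], "twist": 0},
    {"dp": [0, 0, 0], "twist": 0},
  ],
)

```text
time_s: 15.75
ee_pos: [0.4461, -0.0116, 0.0375]
eef_rot: [-3.142, -0.0, 1.816]
force: [-0.0, 0.5, -0.3]
grip_width: 0.0194
grip_force: 15.0
```

```bash
python3 tilt.py; python3 top.py
```

```text
tcp -0.0248 -0.0002 0.0374 [-0.1 -0.2 -0.7] 0.01912968084589092
-0.05 32 [-0.0424  0.0008  0.043 ]
-0.04 42 [-0.0346 -0.0001  0.0476]
-0.03 21 [-0.025  -0.0029  0.0486]
-0.02 13 [-0.0149 -0.0016  0.0481]
tcp -0.025 -0.0002 0.0374 [ 0.8  1.3 -1.6] 0.019390594121101494
tab 32 [ 0.11863937 -0.00178663  0.06275458] [ 0.0727767  -0.01611439  0.0605029 ] [0.1710964  0.01477567 0.06837877]
```

Call:
step_arm(
  deltas=[
    {"dp": [0, 0, 0], "twist": 0},
    {"dp": [0, 0, 0], "twist": 0},
    {"dp": [0, 0, 0], "twist": 0},
    {"dp": [0, 0, 0], "twist": 0},
    {"dp": [-0.5, 0, 0], "twist": 0},
    {"dp": [-0.7, 0, 0], "twist": 0},
    {"dp": [0, 0, 0], "twist": 0},
    {"dp": [0, 0, 0], "twist": 0},
  ],
  gripper=-0.2,
)

```text
time_s: 16.65
ee_pos: [0.4578, -0.0589, 0.0373]
eef_rot: [-3.141, -0.0, 1.815]
force: [-0.8, -0.2, -0.7]
grip_width: 0.0375
grip_force: 0.0
```

Call:
step_arm(
  deltas=[
    {"dp": [0, 0, 0], "twist": 0},
    {"dp": [0, 0, 0], "twist": 0},
    {"dp": [0, 0, 0], "twist": 0},
    {"dp": [0, 0, 0], "twist": 0},
    {"dp": [0, 0, 0], "twist": 0},
    {"dp": [0, 0, 0], "twist": 0},
    {"dp": [0, 0, 0], "twist": 0},
  ],
  gripper=-1,
  squeeze=20,
)

```text
time_s: 17.35
ee_pos: [0.4579, -0.0588, 0.0374]
eef_rot: [-3.142, -0.0, 1.816]
force: [-0.6, 1.0, -0.1]
grip_width: 0.0004
grip_force: 0.0
```

```bash
python3 tilt.py
```

```text
tcp -0.0732 -0.0002 0.0375 [0.  0.9 0.3] 0.0005154262347724116
-0.09 45 [-0.0824  0.0006  0.0486]
-0.08 4 [-0.0763  0.0071  0.0495]
-0.07 3 [-0.0672  0.0127  0.0526]
-0.05 5 [-0.0428  0.0086  0.0412]
-0.04 12 [-0.0349  0.0074  0.0447]
-0.03 14 [-0.0248  0.0064  0.0461]
-0.02 14 [-0.0156  0.0057  0.0464]
-0.01 10 [-0.0077  0.0027  0.046 ]
```

Call:
step_arm(
  deltas=[
    {"dp": [0.15, 0, 0], "twist": 0},
    {"dp": [0.15, 0, 0], "twist": 0},
    {"dp": [0.1, 0, 0], "twist": 0},
    {"dp": [0.1, 0, 0], "twist": 0},
    {"dp": [0.1, 0, 0], "twist": 0},
    {"dp": [0.1, 0, 0], "twist": 0},
    {"dp": [0.1, 0, 0], "twist": 0},
    {"dp": [0.1, 0, 0], "twist": 0},
    {"dp": [0.1, 0, 0], "twist": 0},
    {"dp": [0.1, 0, 0], "twist": 0},
  ],
)

```text
time_s: 18.4
ee_pos: [0.4472, -0.0159, 0.0375]
eef_rot: [3.142, 0.0, 1.816]
force: [1.2, -4.2, -0.5]
grip_width: 0.0003
grip_force: 2.2
```

Call:
step_arm(
  deltas=[
    {"dp": [0.08, 0, 0], "twist": 0},
    {"dp": [0.05, 0, 0], "twist": 0},
  ],
)

```text
time_s: 18.6
ee_pos: [0.4459, -0.0108, 0.0375]
eef_rot: [-3.142, 0.0, 1.816]
force: [1.7, -4.9, 0.3]
grip_width: 0.0004
grip_force: 2.2
```

```bash
python3 tilt.py;python3 top.py
```

```text
tcp -0.0236 -0.0002 0.0375 [ 1.  -1.8  0.1] 0.0005348828830151467
-0.04 43 [-0.0333  0.0006  0.0494]
-0.03 6 [-0.0274  0.0082  0.0484]
-0.02 4 [-0.0163  0.0128  0.0517]
tcp -0.0237 -0.0002 0.0374 [ 0.2 -0.5 -0.3] 0.0006489956853519027
tab 26 [ 0.1403127  -0.00168757  0.06233819] [ 0.0800095  -0.01627074  0.0605872 ] [0.16876819 0.01485549 0.06528498]
```

Force is about 4–5 N, so the ejector is sliding. About 8 mm remains, and I continue in 1 mm steps.

Call:
step_arm(
  deltas=[
    {"dp": [0.03, 0, 0], "twist": 0},
    {"dp": [0.03, 0, 0], "twist": 0},
    {"dp": [0.03, 0, 0], "twist": 0},
    {"dp": [0.03, 0, 0], "twist": 0},
    {"dp": [0.03, 0, 0], "twist": 0},
  ],
)

```text
time_s: 19.2
ee_pos: [0.4445, -0.0052, 0.0374]
eef_rot: [-3.142, 0.0, 1.816]
force: [1.4, -4.8, 0.2]
grip_width: 0.0007
grip_force: 2.2
```

Call:
step_arm(
  deltas=[
    {"dp": [0.02, 0, 0], "twist": 0},
    {"dp": [0.02, 0, 0], "twist": 0},
  ],
)

```text
time_s: 19.4
ee_pos: [0.4441, -0.0036, 0.0375]
eef_rot: [3.142, -0.0, 1.816]
force: [1.1, -5.0, -0.1]
grip_width: 0.0006
grip_force: 2.2
```

Call:
step_arm(
  deltas=[
    {"dp": [0.02, 0, 0], "twist": 0},
  ],
)

```text
time_s: 19.5
ee_pos: [0.444, -0.0029, 0.0374]
eef_rot: [3.142, 0.0, 1.816]
force: [2.2, -9.0, 0.8]
grip_width: 0.0003
grip_force: 5.0
```

Call:
step_arm(
  deltas=[
    {"dp": [0.01, 0, 0], "twist": 0},
  ],
)

```text
time_s: 19.6
ee_pos: [0.4441, -0.0029, 0.0376]
eef_rot: [3.141, 0.001, 1.816]
force: [3.0, -10.9, -0.3]
grip_width: 0.0002
grip_force: 5.5
```

Call:
step_arm(
  deltas=[
    {"dp": [0.01, 0, 0], "twist": 0},
    {"dp": [0, 0, 0], "twist": 0},
  ],
)

```text
time_s: 19.8
ee_pos: [0.4442, -0.0028, 0.0377]
eef_rot: [3.141, 0.002, 1.816]
force: [3.6, -11.8, 0.0]
grip_width: 0.0005
grip_force: 5.9
```

The stop is reached: the force rises to 12 N with no further travel, exactly where it was expected. I back off, rise and check.

Call:
step_arm(
  deltas=[
    {"dp": [-0.2, 0, 0], "twist": 0},
    {"dp": [-0.6, 0, 0], "twist": 0},
    {"dp": [-0.8, 0, 0], "twist": 0},
    {"dp": [-0.9, 0, -0.5], "twist": 0},
    {"dp": [-0.9, 0, -0.8], "twist": 0},
    {"dp": [-0.9, 0, -0.8], "twist": 0},
    {"dp": [-0.9, 0, -0.8], "twist": 0},
    {"dp": [0, 0, -0.8], "twist": 0},
    {"dp": [0, 0, 0], "twist": 0},
    {"dp": [0, 0, 0], "twist": 0},
  ],
)

```text
time_s: 20.8
ee_pos: [0.4941, -0.2037, 0.1852]
eef_rot: [3.141, -0.001, 1.816]
force: [0.7, 0.7, -0.3]
grip_width: 0.0002
grip_force: 0.0
```

```bash
sed -i "s/&(S\[...,2\]<e\[2\]+.02)/\&(S[...,2]<.06)/" tilt.py; python3 tilt.py; python3 - <<'E'
from h import *
a,d=shot('scene');b,d=shot('top')
save('f.png',np.hstack([cv2.resize(a[120:400,220:430],(300,400),interpolation=3),cv2.resize(b[110:250,250:425],(500,400),interpolation=3)]))
for l in ('cylinder_a','beaker','bottle'):
    P=cloud('top',d)
    for r in ctrl.cut_out('top',l): print(l,round(r['conf'],2),np.round(np.median(P[r['pixels']&(d>0)],0),3))
E
```

```text
tcp -0.2222 -0.0007 0.1844 [ 0.3 -0.4 -1.1] 0.00017950598505888987
-0.01 7 [-0.0071  0.0073  0.0415]
cylinder_a 0.9 [0.595 0.103 0.009]
cylinder_a 0.67 [ 0.629 -0.163  0.01 ]
beaker 0.58 [0.516 0.407 0.041]
bottle 0.64 [ 0.521 -0.389  0.088]
```

View pics/f.png

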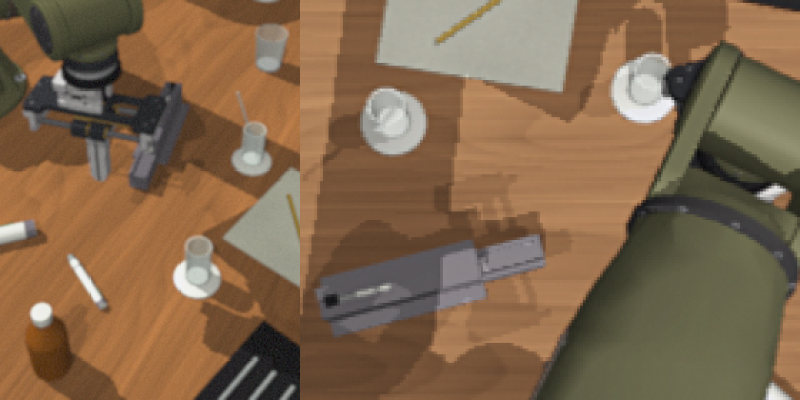

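The top view shows the ejector tab fully back at crop (330,300). The tester shows through the slot, and only a few millimetres of it stand out of the mouth (482,262). Both cylinders, the glass rod, the beaker and the bottle are standing where they were.

```bash
python3 -c "
from station import ctrl
print(ctrl.hand_in())"
```

```text
the job is handed in; nothing more can be done
None
```

I pushed the middle-sized tester home in the sleeve until it met the stop at about 12 N. The last pictures show the ejector fully back, about 8 mm of the tester out of the mouth, and everything else standing where it was; the job is handed in (about 21 s used).

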